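Feed one bottle cap from the cap feeder and nudge it onto the inspection mat

ROBOT

A 7-joint arm with a two-finger parallel gripper is mounted at the origin on a cart in front of the work surface, level with it; the furniture and walls round the work are solid. World frame = base frame: x ahead of the robot, y to its left, z up, the work surface at z = 0. Lengths are in m, angles in rad, forces in N, time in s.
With the tool pointing down it reaches from about 0.4 to 0.875 m from the base axis. Payload 6.5 kg.
Tool frame: the origin (TCP) lies midway between the tips of the shut fingers; the grasp point (between the pads) lies 19 mm behind it; y points along the fingers, x is the direction in which the jaws open and shut, and the axes are right-handed (so a half turn about y gives the same grasp; the last joint's range is limited). The gripper opens to 88 mm and grips with 3 to 60 N. Pads are 18 mm wide; open, the fingers measure 123 mm over their backs; the gripper's body (75 mm by 187 mm) begins 45 mm behind the grasp point.
Start: joints at [1.276, 0.536, -0.004, 1.538, 0.003, 1.067, -0.071], TCP at [0.147, -0.633, 0.239] pointing down, gripper open.
Joint ranges: [-2.7, 2.7], [-0.37, 2.16], [-1.27, 1.26], [0.24, 2.4], [-1.31, 4.45], [0.19, 1.91], [-2.76, 2.76]. Speed limits (rad/s): [2.39, 2.39, 3.14, 3.14, 3.14, 3.14, 3.14].

INTERFACE

Orientations are given as a unit quaternion [x, y, z, w].
In Python, from rig import ctrl, viewer, order gives the robot as it stands. The module is installed in compiled form; this text tells all that it offers.
- The arm moves only by the tool send_rows, never from a script. Its argument "plan" is a list of rows, each a list of 2 entries, a list of its own where there are three numbers: the shift along the world's x, y, z in m, then the turn, a rotation vector about the world's x, y, z in rad. A call has 1 to 10 rows; each row shifts and turns the commanded pose from where the row before left it; what a row does not reach is not made up. A row lasts 1/8 s, in which the tool goes at most 62.5 mm and 10.7 degrees, less where a joint would pass 70% of its speed; a pose out of reach is approached as far as the arm can. A call with a gripper value outside its range is refused whole. "claw" is the opening, from 0 (shut) to 1 (fully open), set as the call begins (left out, the last holds). The fingers move at their own pace and stop on an object; the grip force is fixed at half the most. Time passes only in rows, so rows that do not move let the fingers close. It gives the time, the measured TCP pose, the force and the opening at its end, in the units of the state.
- ctrl.sense(): the state, without advancing time (a new reading comes with each control period).
- viewer.snapshot(name): name is "scene" or "top" or "wrist"; returns the picture (400x640x3 uint8, red, green, blue); there is no depth.
- viewer.camera_info(name): a dict with "mtx" (3x3 intrinsics, pixels), "rvec" (rotation vector, rad) and "tvec" (3), from world to camera coordinates, as OpenCV has them; the wrist camera has in their place "tool_from_camera" (4x4, takes a point from camera to tool coordinates, whose origin is the TCP and whose axes are the tool frame's). Camera axes: x right, y down, z forward; pixel columns grow to the right and rows downward; lengths in m; the calibration is good to about 2 mm. A picture is of the moment at which its call begins: read the wrist's pose just before it. camera_info takes no time and is no camera call.
- order.close_job(): hands the job in, once; it reports no verdict.
The state is a dict: "t": time; "qpos": joint angles; "joint_vel": joint speeds; "tau": joint torques, N m; "ee_pos": TCP position; "ee_rot": TCP orientation; "wrist_force": force on the tool from outside, world axes, zero at the start; "torque": the same for the moment, N m; "width": finger opening in m.
Only numpy, scipy, OpenCV 4.12 (cv2) and the standard library are available. Lean on these libraries where they do the work, as an engineer would, in place of code of your own. Each camera call takes 0.05 s, during which the arm holds its last target.

TASK

Press the cap feeder's plunger all the way down once and let it spring back, so that exactly one cap comes out. Then, with the fingers' outside, gently push that cap flat across the bench until it lies wholly on the round mat beside the outlet, and leave it there. Do not grip or lift the cap, leave the other caps in the feeder, and do not disturb the bowl, the peg or the jar.

Things in the scene. Friction and masses are not known exactly. Their poses are not given: they have to be found in the camera images.
- feeder: Low aluminium cap feeder screwed to the bench: bottomless square hopper 55 mm wide, 44 mm high, behind it a grey block with the plunger. Origin on the hopper's centre line at bench level; outlet at its -x side, z up. Front wall's outer face at x = -27.5 mm, rear of the block at +82 mm; 4 mm high feet reach y = +-44 mm at x = 15 to 75 mm. Caps slide on the bench itself
- plunger (a joint): plunger's travel in m: 0 = up, 0.033 = fully down. Its spring needs 3 N at first, 6 N at the bottom, plus 2 N per 0.1 m/s; it returns by itself. It drives a blade at the hopper's foot forward by twice the travel (66 mm), which pushes the lowest cap out; once it is up again, the next cap drops to the bench
- plunger_top (a point): centre of the top of the plunger's flat black round knob (34 mm across, 8 mm thick), 88 mm above the bench when up and 55 mm when down; 58 mm behind the hopper's centre line on the feeder's x axis
- cap_1: lowest cap of the stack, the one that will come out: white ribbed screw cap, a disc 44 mm across and 13 mm high, about 30 g; origin at the centre of its underside, z up. Pushed out, it lies on the bench with its centre about 60 mm (a little more after a fast press) in front of the hopper's centre line
- cap_2: second cap, the same, on top of the first; origin at the centre of its underside; it ends as the lowest in the hopper
- cap_3: third cap, the same, on top of the second; origin at the centre of its underside
- mat: round mat 90 mm across (cork-coloured with a pale border), paper-thin (under 1 mm: no step), fixed on the bench to the left or to the right of the outlet, 120 to 155 mm from the feeder's x axis; origin at its centre
- ramekin: loose small white bowl with dark ink, 67 mm across and 40 mm high, on the other side of the outlet from the mat; origin at the centre of its underside
- peg: loose wooden clothes peg 15 x 72 x 12 mm, lying beside the feeder's plunger block; origin at the centre of its underside
- jar: loose glass jar 58 mm across and 68 mm high, beside the plunger block on the other side; origin at the centre of its underside
Mind the look-alikes: they are no part of the job. There is more than one size of the feeder; the job needs the larger.

How it is judged:
On the way, in this order (a step that is already met when the one before it is completed fails the run):
1. the plunger is pressed down (at least 29 of its 33 mm) (value of joint plunger above 0.029 m).
2. the plunger is up again, the first cap lies out in front of the hopper, and the second has dropped to the bench (value of joint plunger below 0.004 m and x of cap_1 in the frame of feeder below -0.052 m and height (world z) of cap_2 below 0.004 m), for 0.1 s.
3. the cap lies on the mat (horizontal distance between cap_1 and mat below 0.025 m), for 0.2 s.
At the end, for the whole second after the job is handed in: The first cap lies flat and at rest wholly on the mat (centres within 25 mm); the plunger is up (within 4 mm); the second and third caps are stacked in the hopper (within 8 mm of its centre line), the second down on the bench (horizontal distance between cap_1 and mat below 0.025 m and height (world z) of each of cap_1, cap_2 below 0.004 m and angle between cap_1's own z axis and vertical below 0.1 rad and linear speed of cap_1 below 0.01 m/s and value of joint plunger below 0.004 m and horizontal distance between each of cap_2, cap_3 and feeder below 0.008 m and height (world z) of cap_3 below 0.018 m); the robot touches nothing.
It fails at once if the cap is lifted or tipped up (its underside's centre more than 12 mm above the bench, or tilted over 0.5 rad) (height (world z) of cap_1 above 0.012 m or angle between cap_1's own z axis and vertical above 0.5 rad).
It fails at once if the cap is squeezed or pushed hard (over 12 N) (contact force between the fingers and cap_1 above 12 N).
It fails at once if the cap is taken between the fingers (contact force between the fingers and cap_1 above 0.5 N and horizontal distance between the grasp point and cap_1 below 0.014 m and height (world z) of the grasp point below 0.03 m).
It fails at once if a second cap is pushed out or a cap is taken from the hopper (horizontal distance between any of cap_2, cap_3 and feeder above 0.015 m or height (world z) of cap_2 above 0.025 m or height (world z) of cap_3 above 0.038 m).
It fails at once if the bowl, the peg or the jar is moved by more than 15 mm (distance of any of ramekin, peg, jar from where it was at the start of the episode above 0.015 m).
It also fails if it takes over 56 s, if anything falls off the work surface, if the arm or the gripper's body presses on something with over 40 N, if the wrist force passes 120 N, or if a joint passes its speed limit or range.

## Working session

There is one attempt and no reset: what is moved stays moved. The work goes in short steps, Python scripts to look and compute and a tool call to move; the robot and the scene stay as the last step left them, time stands still between calls to the robot, and variables do not carry over. Pictures are saved under pics/ and viewed, and the job is handed in when it is done.

Besides the shell and the picture viewer there is one more tool, called by a JSON object that holds its "method" and its "body", one argument or row to a line. send_rows: Moves the arm, as the interface text tells. Its arguments: {"type":"object","properties":{"plan":{"type":"array"},"claw":{"type":"number"}},"required":["plan"]}

```bash
mkdir -p pics; python3 - <<'E'
from rig import ctrl, viewer, order
import cv2
s=ctrl.sense()
print(s)
for n in ("scene","top"):
    cv2.imwrite(f"pics/{n}0.png",viewer.snapshot(n)[:,:,::-1])
    print(n,viewer.camera_info(n))
print(viewer.camera_info("wrist"))
E
```

```text
{'t': 0.0, 'qpos': array([ 1.27579353,  0.53719738, -0.00441596,  1.53885281,  0.0026214 ,
        1.06729101, -0.07119276]), 'joint_vel': array([ 1.79048998e-03,  5.89457568e-04, -5.40393178e-05,  8.86540622e-04,
       -7.50535189e-04,  8.38768997e-04,  1.53496286e-03]), 'tau': array([-4.83896383e-04, -5.70983148e+01,  9.90249775e-01, -2.51606494e+01,
       -5.63138339e-02,  1.78755593e-02,  1.51156996e-04]), 'ee_pos': array([ 0.14725352, -0.63247529,  0.23782699]), 'ee_rot': array([-0.55348498,  0.44015153, -0.43912064,  0.55416069]), 'wrist_force': array([-0.28599813,  0.06565169,  0.0097439 ]), 'torque': array([ 0.00893342, -0.03791682, -0.01222851]), 'width': 0.08777167728679931}
scene {'mtx': array([[490.00192095,   0.        , 322.19989512],
       [  0.        , 490.00192095, 193.79517745],
       [  0.        ,   0.        ,   1.        ]]), 'rvec': array([ 1.10377951, -1.97338141,  1.26063544]), 'tvec': array([0.33589827, 0.29178448, 0.51452097])}
top {'mtx': array([[466.32303609,   0.        , 329.99768507],
       [  0.        , 466.32303609, 198.70638397],
       [  0.        ,   0.        ,   1.        ]]), 'rvec': array([ 2.05163793, -2.15904628,  0.24881017]), 'tvec': array([0.01647488, 0.66163243, 1.04050775])}
{'mtx': array([[341.58465842,   0.        , 316.95406303],
       [  0.        , 341.58465842, 208.47185312],
       [  0.        ,   0.        ,   1.        ]]), 'tool_from_camera': array([[ 9.99999875e-01, -2.76036598e-04, -4.16263100e-04,
        -2.18772554e-04],
       [ 3.18016203e-04, -2.90765689e-01,  9.56794237e-01,
        -1.45766901e-01],
       [-3.85145254e-04, -9.56794250e-01, -2.90765565e-01,
         7.65922925e-02],
       [ 0.00000000e+00,  0.00000000e+00,  0.00000000e+00,
         1.00000000e+00]])}
```

View pics/top0.png

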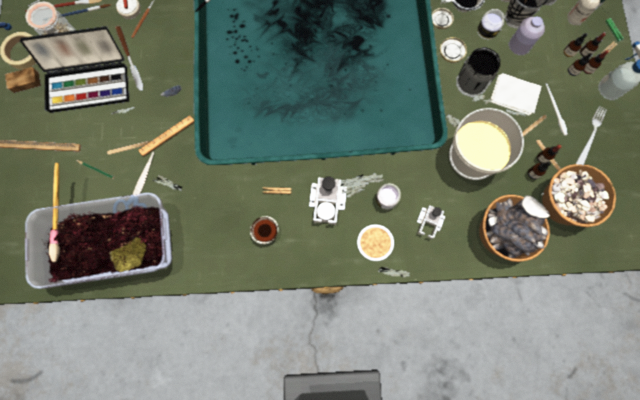

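View pics/scene0.png

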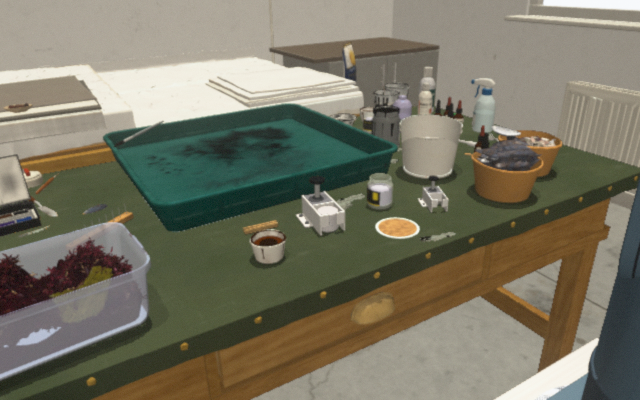

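The pictures show two feeders. The larger is at top (326,200) / scene (322,210), and the smaller is at top (431,220) / scene (433,195). The job needs the larger one, which has the mat at (376,242), the bowl at (264,230), the peg at (277,190) and the jar at (388,196) around it. I'll confirm that in an enlarged crop and take measurements.

```bash
cat > h.py <<'E'
import numpy as np, cv2
from scipy.spatial.transform import Rotation as R
from rig import ctrl, viewer, order
def ray(n,u,v):
    c=viewer.camera_info(n); Rm=R.from_rotvec(c["rvec"]).as_matrix()
    d=Rm.T@np.linalg.inv(c["mtx"])@np.array([u,v,1.]); o=-Rm.T@c["tvec"]; return o,d
def px2w(n,u,v,z=0):
    o,d=ray(n,u,v); return o+d*(z-o[2])/d[2]
def w2px(n,p):
    c=viewer.camera_info(n); return cv2.projectPoints(np.array(p,float).reshape(-1,3),c["rvec"],c["tvec"],c["mtx"],None)[0].reshape(-1,2)
def wray(s,u,v,z=0):
    c=viewer.camera_info("wrist"); T=np.eye(4); T[:3,:3]=R.from_quat(s["ee_rot"]).as_matrix(); T[:3,3]=s["ee_pos"]
    M=T@c["tool_from_camera"]; d=M[:3,:3]@np.linalg.inv(c["mtx"])@np.array([u,v,1.]); o=M[:3,3]
    return o+d*(z-o[2])/d[2]
def w2wpx(s,p):
    c=viewer.camera_info("wrist"); T=np.eye(4); T[:3,:3]=R.from_quat(s["ee_rot"]).as_matrix(); T[:3,3]=s["ee_pos"]
    M=np.linalg.inv(T@c["tool_from_camera"]); p=np.array(p,float).reshape(-1,3)@M[:3,:3].T+M[:3,3]
    p=p@c["mtx"].T; return p[:,:2]/p[:,2:]
E
python3 - <<'E'
from h import *
a=cv2.imread("pics/top0.png"); b=cv2.imread("pics/scene0.png")
cv2.imwrite("pics/c1.png",cv2.resize(a[165:275,240:400],None,fx=5,fy=5,interpolation=cv2.INTER_CUBIC))
cv2.imwrite("pics/c2.png",cv2.resize(b[165:275,235:395],None,fx=5,fy=5,interpolation=cv2.INTER_CUBIC))
print(px2w("top",326,200),px2w("top",376,242),R.from_quat(ctrl.sense()["ee_rot"]).as_matrix())
E
```

```text
[ 0.6759624  -0.00806088  0.        ] [ 0.56188013 -0.127803    0.        ] [[ 2.26875486e-01 -4.69531611e-04  9.73923659e-01]
 [-9.73922488e-01  1.51433098e-03  2.26875943e-01]
 [-1.58136819e-03 -9.99998743e-01 -1.13722819e-04]]
```

View pics/c1.png

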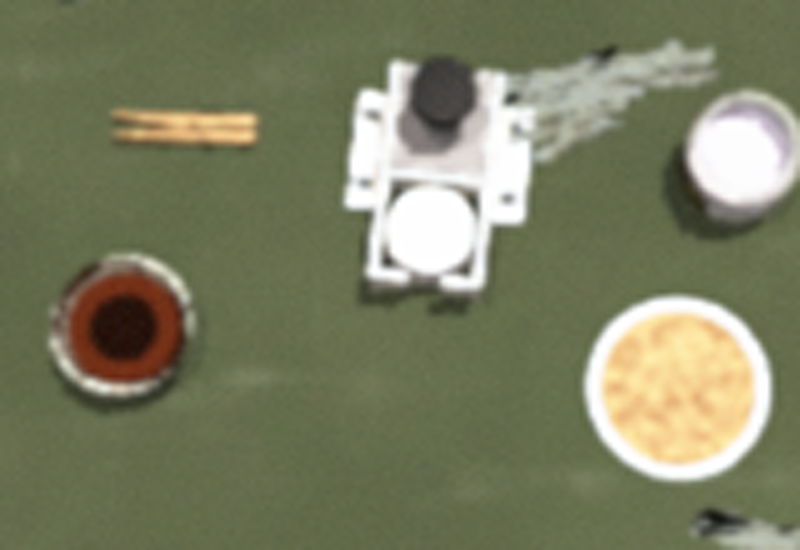

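View pics/c2.png

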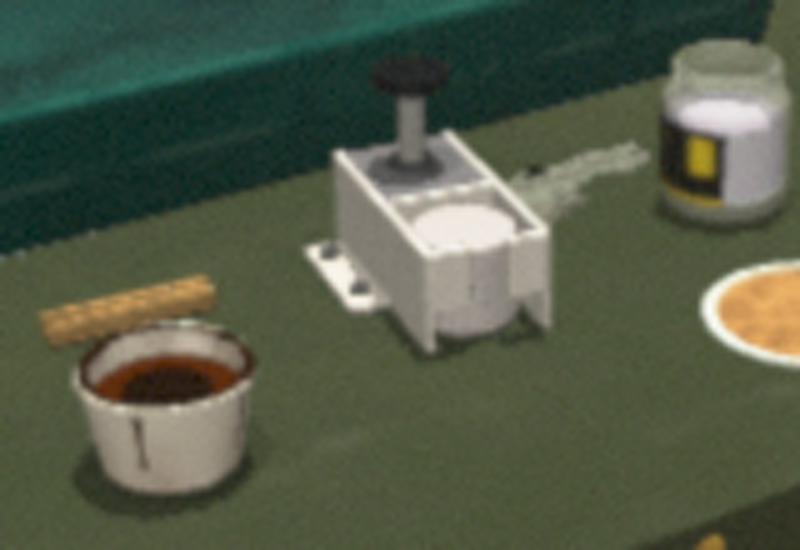

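```bash
python3 - <<'E'
from h import *
t=lambda u,v,z:px2w("top",240+(u+.5)/5-.5,165+(v+.5)/5-.5,z)
s=lambda u,v,z:px2w("scene",235+(u+.5)/5-.5,165+(v+.5)/5-.5,z)
k=t(443,87,.088);c=t(430,229,.039)
print("knob",k,s(410,73,.088));print("stack",c,s(466,225,.039))
f=k-c;print("ang",np.degrees(np.arctan2(f[1],f[0])),np.hypot(f[0],f[1]))
for n,a,z in (("fl",(367,278),.044),("fr",(487,288),.044),("bl",(390,62),.044),("br",(505,72),.044)): print(n,t(*a,z))
print("feetL",t(345,207,.004),t(362,92,.004),"R",t(524,220,.004),t(536,105,.004))
print("mat",t(678,388,0),"bowl",t(122,327,.04),"bowl scene",s(165,365,.04))
print("peg",t(185,128,.012),t(110,125,.012),t(257,130,.012));print("jar",t(742,145,.068), s(725,65,.068))
E
```

```text
knob [ 0.69966149 -0.01489988  0.088     ] [ 0.69253152 -0.01178524  0.088     ]
stack [ 0.64098547 -0.00552809  0.039     ] [ 0.64203485 -0.00766577  0.039     ]
ang -9.074692950067934 0.05941973472218205
fl [0.61721025 0.02632802 0.044     ]
fr [ 0.60931342 -0.03175701  0.044     ]
bl [0.72561544 0.01018735 0.044     ]
br [ 0.71758678 -0.04665441  0.044     ]
feetL [0.6616859  0.03685992 0.004     ] [0.7215868  0.02565707 0.004     ] R [ 0.65035253 -0.05353928  0.004     ] [ 0.71019318 -0.06320277  0.004     ]
mat [ 0.56148016 -0.1257642   0.        ] bowl [0.59982221 0.1464008  0.04      ] bowl scene [0.60098924 0.14749476 0.04      ]
peg [0.70508522 0.11609504 0.012     ] [0.70857981 0.15410524 0.012     ] [0.70219197 0.0796028  0.012     ]
jar [ 0.66878582 -0.15793535  0.068     ] [ 0.66590158 -0.15691674  0.068     ]
```

The crop confirms the larger feeder: 3 caps, with a knob on a rod, at top (326,200). Its yaw is about -8.2° and its origin about (0.641,-0.006). The knob is at (0.698,-0.015), and the mat is at (0.5615,-0.126), right of the outlet. I'm moving over with the fingers shut.

{"method": "send_rows", "body": {
  "plan": [
    [[0.03,0.034,0],[0,0,-0.021]],
    [[0.03,0.034,0],[0,0,-0.021]],
    [[0.03,0.034,0],[0,0,-0.021]],
    [[0.03,0.034,0],[0,0,-0.021]],
    [[0.03,0.034,0],[0,0,-0.021]],
    [[0.03,0.034,0],[0,0,-0.021]],
    [[0.03,0.034,0],[0,0,-0.021]],
    [[0.03,0.034,0],[0,0,-0.021]],
    [[0.03,0.034,0],[0,0,-0.021]],
    [[0.03,0.034,0],[0,0,-0.021]]
  ],
  "claw": 0
}}

```text
t: 1.35
ee_pos: [0.448, -0.2918, 0.2385]
ee_rot: [0.505, -0.496, 0.495, -0.504]
wrist_force: [0.4, -0.5, 0.4]
width: 0.0001
```

{"method": "send_rows", "body": {
  "plan": [
    [[0.03,0.04,0],[0,0,-0.021]],
    [[0.03,0.04,0],[0,0,-0.021]],
    [[0.03,0.04,0],[0,0,-0.021]],
    [[0.03,0.04,0],[0,0,-0.021]],
    [[0.03,0.04,0],[0,0,-0.021]],
    [[0.03,0.04,0],[0,0,-0.021]],
    [[0.03,0.037,0],[0,0,-0.021]],
    [[0,0,0],[0,0,-0.015]],
    [[0,0,0],[0,0,0]]
  ]
}}

```text
t: 2.48
ee_pos: [0.6568, -0.0168, 0.2381]
ee_rot: [-0.463, 0.535, -0.534, 0.462]
wrist_force: [0.1, -0.9, 1.0]
width: 0.0004
```

```bash
python3 - <<'E'
from h import *
s=ctrl.sense(); print(s["ee_pos"],R.from_quat(s["ee_rot"]).as_matrix())
cv2.imwrite("pics/w1.png",viewer.snapshot("wrist")[:,:,::-1])
o=np.array([.6405,-.0063,0]);th=np.radians(-8.2);x=np.array([np.cos(th),np.sin(th),0])
print(w2wpx(s,[o+.058*x+[0,0,.088],o+[0,0,.039],[.5615,-.126,0]]))
E
```

```text
[ 0.65683972 -0.01683133  0.23808425] [[-1.42903606e-01 -1.40457898e-03  9.89735615e-01]
 [-9.89736050e-01 -8.62404962e-04 -1.42904892e-01]
 [ 1.05427411e-03 -9.99998642e-01 -1.26692167e-03]]
[[308.30061653 148.30326436]
 [309.84040708 198.40423197]
 [418.23923383 238.63039985]]
```

View pics/w1.png

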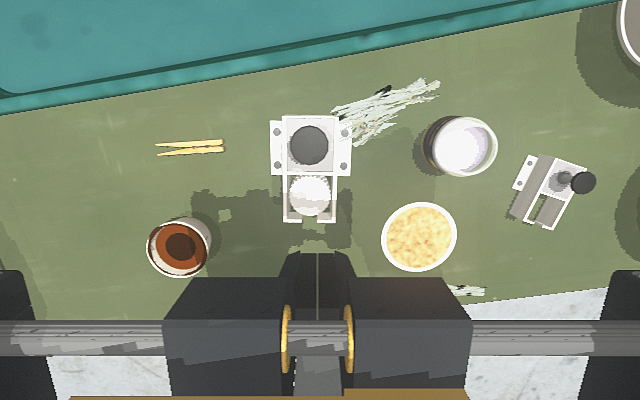

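```bash
python3 - <<'E'
from h import *
s=ctrl.sense()
print(wray(s,308.5,145.5,.088),wray(s,310,196,.039),wray(s,419,237,0),"bowl",wray(s,180,248,.04),"front",wray(s,284,222,.044),wray(s,337,222,.044))
E
```

```text
[ 0.70013932 -0.01595785  0.088     ] [ 0.642933   -0.00766123  0.039     ] [ 0.56321054 -0.12784912  0.        ] bowl [0.60570282 0.141424   0.04      ] front [0.62019503 0.02339953 0.044     ] [ 0.61211791 -0.03184463  0.044     ]
```

{"method": "send_rows", "body": {
  "plan": [
    [[0.021,0.001,0],[0,0,0]],
    [[0.021,0,-0.02],[0,0,0]],
    [[0,0,-0.03],[0,0,0]],
    [[0,0,-0.03],[0,0,0]],
    [[0,0,-0.03],[0,0,0]],
    [[0,0,-0.02],[0,0,0]],
    [[0,0,0],[0,0,0]],
    [[0,0,0],[0,0,0]]
  ]
}}

```text
t: 3.52
ee_pos: [0.7002, -0.0154, 0.11]
ee_rot: [0.462, -0.534, 0.535, -0.463]
wrist_force: [0.5, -0.3, -0.8]
width: 0.0011
```

```bash
python3 - <<'E'
from h import *
s=ctrl.sense(); print(s["ee_pos"],s["wrist_force"])
a=viewer.snapshot("scene")[:,:,::-1]
cv2.imwrite("pics/s2.png",cv2.resize(a[110:270,215:455],None,fx=3.3,fy=3.3,interpolation=cv2.INTER_CUBIC))
E
```

```text
[ 0.70023166 -0.01537617  0.11000708] [ 0.52169554 -0.2677406  -0.84248393]
```

View pics/s2.png

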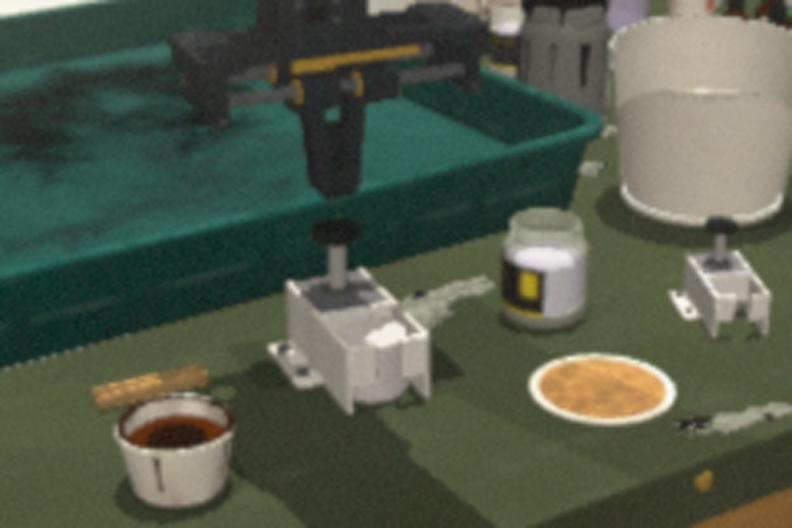

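The fingertips at (335,190) are centred above the knob at (337,232). The tray wall is clear. I'm pressing slowly.

{"method": "send_rows", "body": {
  "plan": [
    [[0,0,-0.018],[0,0,0]],
    [[0,0,-0.006],[0,0,0]],
    [[0,0,-0.006],[0,0,0]],
    [[0,0,-0.006],[0,0,0]],
    [[0,0,-0.006],[0,0,0]],
    [[0,0,-0.006],[0,0,0]],
    [[0,0,-0.006],[0,0,0]],
    [[0,0,-0.003],[0,0,0]],
    [[0,0,0],[0,0,0]],
    [[0,0,0],[0,0,0]]
  ]
}}

```text
t: 4.82
ee_pos: [0.6997, -0.0151, 0.0554]
ee_rot: [0.463, -0.534, 0.535, -0.463]
wrist_force: [-11.3, -0.4, 27.8]
width: 0.0004
```

It bottomed out at 28 N, so I'm releasing.

{"method": "send_rows", "body": {
  "plan": [
    [[0,0,0.006],[0,0,0]],
    [[0,0,0.006],[0,0,0]],
    [[0,0,0.006],[0,0,0]],
    [[0,0,0.006],[0,0,0]],
    [[0,0,0.006],[0,0,0]],
    [[0,0,0.01],[0,0,0]],
    [[0,0,0.03],[0,0,0]],
    [[0,0,0.04],[0,0,0]],
    [[0,0,0.03],[0,0,0]],
    [[0,0,0],[0,0,0]]
  ]
}}

```text
t: 6.08
ee_pos: [0.7008, -0.015, 0.1946]
ee_rot: [0.462, -0.534, 0.536, -0.464]
wrist_force: [-0.5, -0.6, 0.4]
width: 0.0008
```

```bash
python3 - <<'E'
from h import *
s=ctrl.sense(); print(s["ee_pos"],s["wrist_force"])
a=viewer.snapshot("scene")[:,:,::-1]
cv2.imwrite("pics/s3.png",cv2.resize(a[110:270,215:455],None,fx=3.3,fy=3.3,interpolation=cv2.INTER_CUBIC))
a=viewer.snapshot("top")[:,:,::-1]
cv2.imwrite("pics/t3.png",cv2.resize(a[165:275,240:400],None,fx=5,fy=5,interpolation=cv2.INTER_CUBIC))
E
```

```text
[ 0.70084009 -0.0150239   0.19463395] [-0.52014691 -0.56245317  0.40849429]
```

View pics/s3.png

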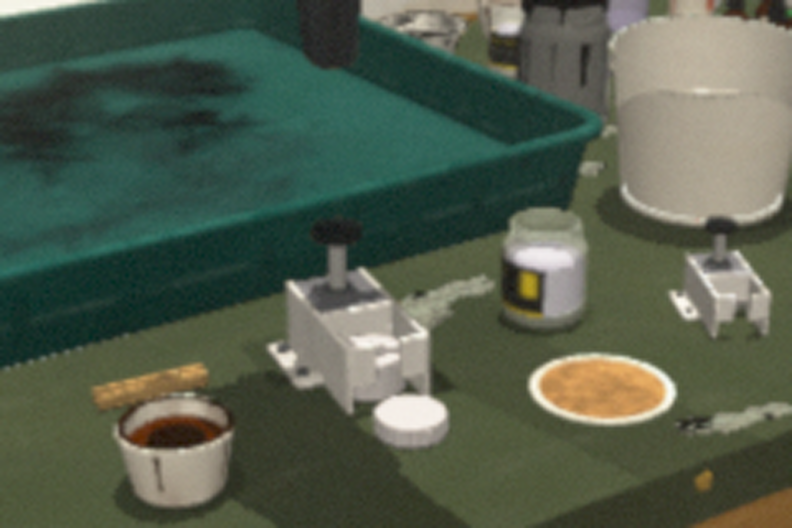

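View pics/t3.png

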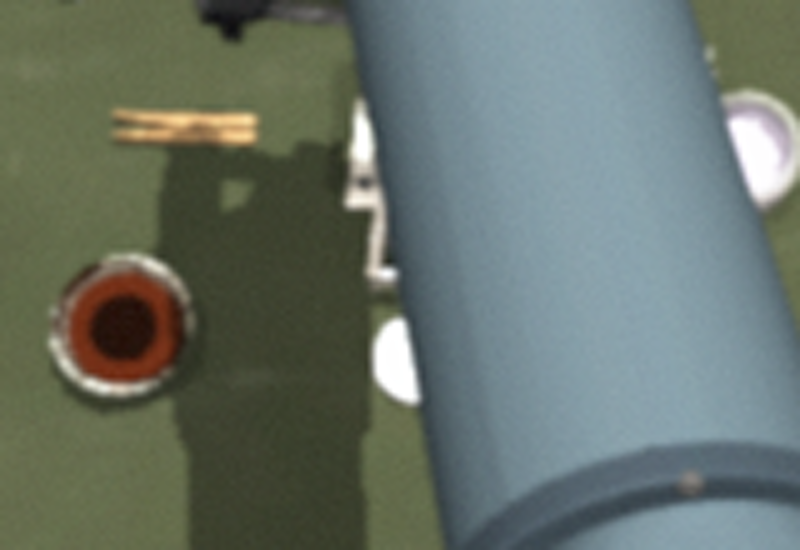

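One cap is out, with its top centre at about scene-crop (410,410). The plunger is up and the stack has dropped. Now I'll locate the cap.

```bash
python3 - <<'E'
from h import *
s=lambda u,v,z:px2w("scene",215+(u+.5)/3.3-.5,110+(v+.5)/3.3-.5,z)
c=s(410.5,411,.013); m=s(602,389,0); print("cap",c,"mat",m)
t=lambda u,v,z:px2w("top",240+(u+.5)/5-.5,165+(v+.5)/5-.5,z)
l=t(372,360,.013); print("cap left edge",l, t(411,403,.013),t(402,318,.013))
th=np.radians(-8.2);x=np.array([np.cos(th),np.sin(th)]);y=np.array([-x[1],x[0]]);o=np.array([.6415,-.0065])
for p in (c,m,np.array([.5625,-.127])): print((p[:2]-o)@x,(p[:2]-o)@y)
E
```

```text
cap [0.58187353 0.00367604 0.013     ] mat [ 0.56072578 -0.1251925   0.        ]
cap left edge [0.58147544 0.02637965 0.013     ] [0.55910108 0.00806169 0.013     ] [0.60178339 0.01052464 0.013     ]
-0.060468261750550735 0.0015675472777129374
-0.06301941424077753 -0.12899975744574216
-0.06100553573020114 -0.13053572158712398
```

{"method": "send_rows", "body": {
  "plan": [
    [[-0.036,0.027,0],[0,0,0]],
    [[-0.036,0.027,0],[0,0,0]],
    [[-0.037,0.028,0],[0,0,0]],
    [[0,0,0],[0,0,0]],
    [[0,0,-0.04],[0,0,0]],
    [[0,0,-0.04],[0,0,0]],
    [[0,0,-0.04],[0,0,0]],
    [[0,0,-0.025],[0,0,0]],
    [[0,0,0],[0,0,0]],
    [[0,0,0],[0,0,0]]
  ]
}}

```text
t: 7.42
ee_pos: [0.5911, 0.0665, 0.0471]
ee_rot: [0.463, -0.534, 0.535, -0.463]
wrist_force: [-0.4, 0.6, -0.2]
width: 0.0004
```

```bash
python3 - <<'E'
from h import *
s=ctrl.sense(); print(s["ee_pos"],s["wrist_force"])
a=viewer.snapshot("scene")[:,:,::-1]
cv2.imwrite("pics/s4.png",cv2.resize(a[110:270,215:455],None,fx=3.3,fy=3.3,interpolation=cv2.INTER_CUBIC))
cv2.imwrite("pics/w4.png",viewer.snapshot("wrist")[:,:,::-1])
E
```

```text
[0.59109591 0.06651806 0.04710123] [-0.40316405  0.60683765 -0.17575575]
```

View pics/s4.png

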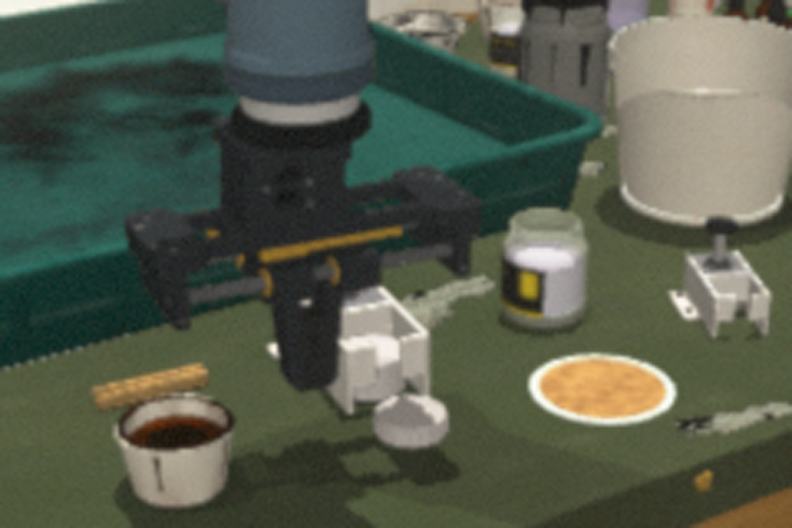

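View pics/w4.png

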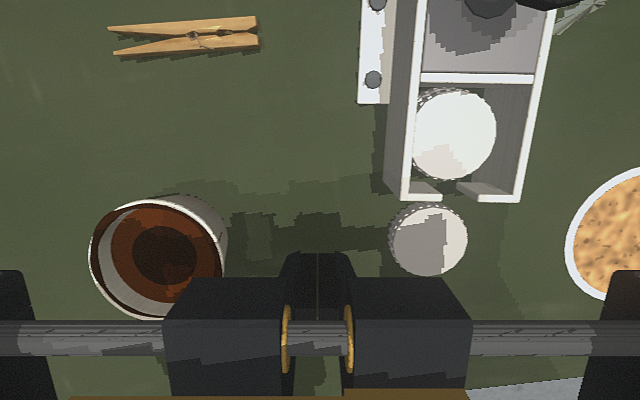

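```bash
python3 - <<'E'
from h import *
s=ctrl.sense()
c=wray(s,428,239,.013);print(c,"bowl",wray(s,160,255,.04))
M=R.from_quat(s["ee_rot"]).as_matrix(); print("cap in tool",M.T@(c-s["ee_pos"]))
c2=np.array([.582,.0035,.013]);print(M.T@(c2-s["ee_pos"]))
m=np.array([.562,-.1265,.0]);print(M.T@(m-s["ee_pos"]))
E
```

```text
[0.58596966 0.00476852 0.013     ] bowl [0.60841409 0.14302835 0.04      ]
cap in tool [0.06224939 0.0348313  0.00336083]
[ 0.06407239  0.03482312 -0.0003867 ]
[ 0.19560272  0.04775553 -0.00162141]
```

{"method": "send_rows", "body": {
  "plan": [
    [[0.001,0,-0.015],[0,0,0]],
    [[0,0,-0.015],[0,0,0]],
    [[0,0,-0.011],[0,0,0]],
    [[0,0,0],[0,0,0]],
    [[-0.001,-0.007,0],[0,0,0]],
    [[-0.001,-0.007,0],[0,0,0]],
    [[-0.0005,-0.004,0],[0,0,0]],
    [[-0.0005,-0.004,0],[0,0,0]],
    [[-0.0005,-0.004,0],[0,0,0]],
    [[-0.0005,-0.004,0],[0,0,0]]
  ]
}}

```text
t: 8.78
ee_pos: [0.5874, 0.0368, 0.0057]
ee_rot: [-0.463, 0.534, -0.534, 0.463]
wrist_force: [-0.2, 0.6, -0.3]
width: 0.0004
```

```bash
python3 - <<'E'
from h import *
s=ctrl.sense(); print(s["ee_pos"],s["wrist_force"])
a=viewer.snapshot("scene")[:,:,::-1]
cv2.imwrite("pics/s5.png",cv2.resize(a[150:270,255:435],None,fx=4.4,fy=4.4,interpolation=cv2.INTER_CUBIC))
cv2.imwrite("pics/w5.png",viewer.snapshot("wrist")[:,:,::-1])
E
```

```text
[0.587376   0.03680418 0.00573719] [-0.17374976  0.61030935 -0.32987575]
```

View pics/s5.png

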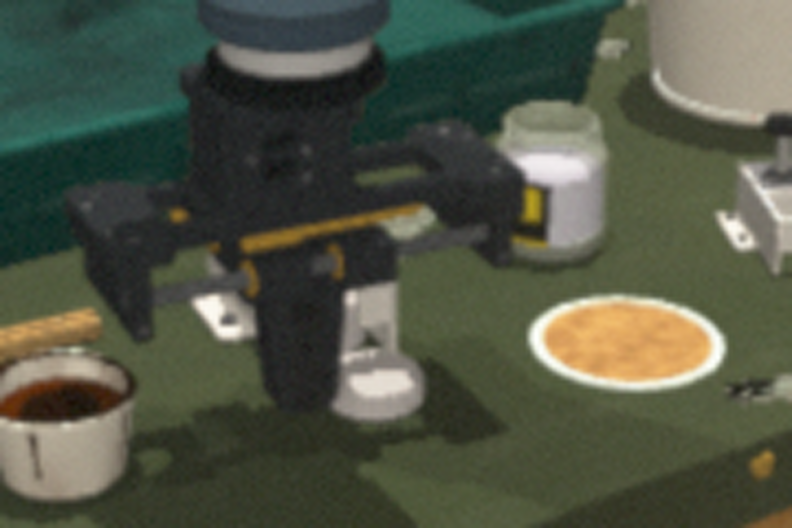

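View pics/w5.png

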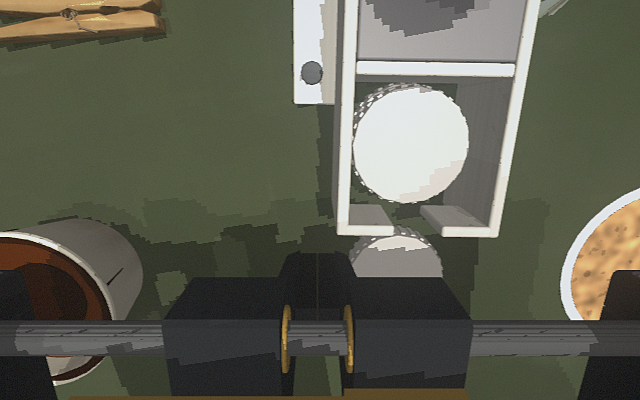

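The finger's flat back is at the cap's edge and lined up with it, so I'm pushing.

{"method": "send_rows", "body": {
  "plan": [
    [[-0.0005,-0.004,0],[0,0,0]],
    [[-0.001,-0.005,0],[0,0,0]],
    [[-0.001,-0.007,0],[0,0,0]],
    [[-0.001,-0.007,0],[0,0,0]],
    [[-0.001,-0.007,0],[0,0,0]],
    [[-0.001,-0.007,0],[0,0,0]],
    [[-0.001,-0.007,0],[0,0,0]],
    [[-0.001,-0.006,0],[0,0,0]],
    [[-0.0005,-0.005,0],[0,0,0]],
    [[-0.0005,-0.005,0],[0,0,0]]
  ]
}}

```text
t: 10.12
ee_pos: [0.5789, -0.0233, 0.0057]
ee_rot: [-0.463, 0.534, -0.534, 0.463]
wrist_force: [0.3, 0.4, -0.2]
width: 0.0009
```

```bash
python3 - <<'E'
from h import *
s=ctrl.sense(); print(s["ee_pos"],s["wrist_force"])
a=viewer.snapshot("scene")[:,:,::-1]
cv2.imwrite("pics/s6.png",cv2.resize(a[150:270,255:435],None,fx=4.4,fy=4.4,interpolation=cv2.INTER_CUBIC))
E
```

```text
[ 0.57891773 -0.02326529  0.00571259] [ 0.26281608  0.36181037 -0.2116497 ]
```

View pics/s6.png

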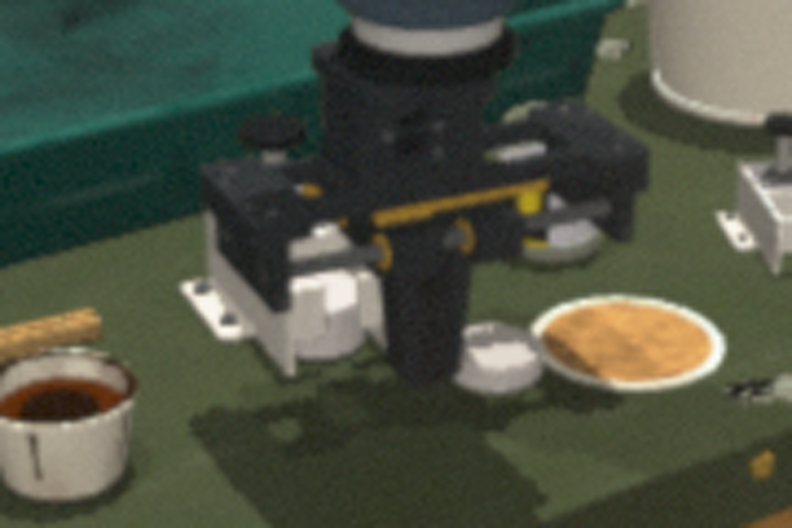

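```bash
python3 - <<'E'
from h import *
s=lambda u,v,z:px2w("scene",255+(u+.5)/4.4-.5,150+(v+.5)/4.4-.5,z)
for u in (494,500): print(s(u,350,.013))
print(s(545,352,.013),s(627,343,0))
e=ctrl.sense();M=R.from_quat(e["ee_rot"]).as_matrix()
for p in (.040,): print((w2px("scene",e["ee_pos"]+M[:,0]*p+[0,0,.007])-[255,150])*4.4)
E
```

```text
[ 0.56924702 -0.05444379  0.013     ]
[ 0.56777772 -0.05673644  0.013     ]
[ 0.55524501 -0.07277358  0.013     ] [ 0.56055477 -0.12515405  0.        ]
[[504.17221412 340.20532164]]
```

```bash
python3 - <<'E'
from h import *
e=ctrl.sense();M=R.from_quat(e["ee_rot"]).as_matrix()
a=viewer.snapshot("scene")[:,:,::-1]
b=cv2.resize(a[205:255,325:425],None,fx=8,fy=8,interpolation=cv2.INTER_CUBIC)
for off,col in ((0,(0,0,255)),(-.004,(255,0,0))):
  c=e["ee_pos"]+M[:,0]*.0395+M[:,2]*off; th=np.linspace(0,6.3,60)
  for z in (0,.013):
    P=np.c_[c[0]+.022*np.cos(th),c[1]+.022*np.sin(th),0*th+z]
    q=(w2px("scene",P)-[325,205]+.5)*8-.5
    cv2.polylines(b,[q.astype(int)],False,col,1)
cv2.imwrite("pics/s7.png",b)
E
```

```text
(no output)
```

View pics/s7.png

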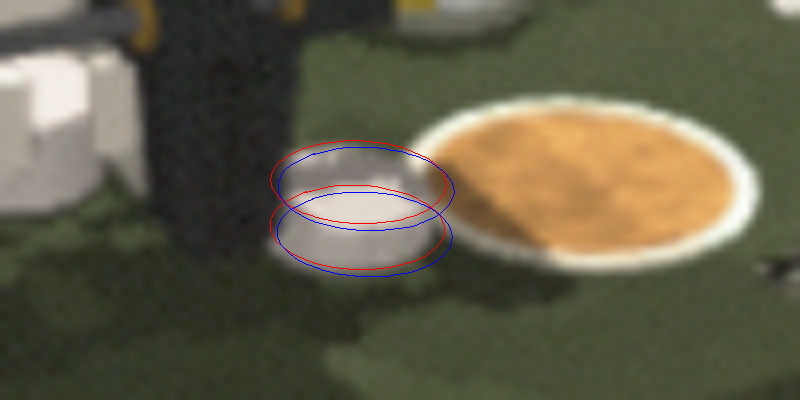

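```bash
python3 - <<'E'
from h import *
s=lambda u,v,z:px2w("scene",325+(u+.5)/8-.5,205+(v+.5)/8-.5,z)
c=s(353,189,.013);m=s(587,183,0);print(c,m,m-c)
e=ctrl.sense();M=R.from_quat(e["ee_rot"]).as_matrix();print(M.T@(c-e["ee_pos"]),M.T@(m-c))
E
```

```text
[ 0.57061896 -0.05987062  0.013     ] [ 0.56008487 -0.12694002  0.        ] [-0.01053409 -0.0670694  -0.013     ]
[ 0.03677659 -0.0072827  -0.00298831] [ 0.06788109  0.01303059 -0.00079585]
```

About 67 mm remains, straight along the tool's x axis. I'm continuing the push and easing off at the end.

{"method": "send_rows", "body": {
  "plan": [
    [[-0.0005,-0.005,0],[0,0,0]],
    [[-0.001,-0.007,0],[0,0,0]],
    [[-0.001,-0.008,0],[0,0,0]],
    [[-0.001,-0.008,0],[0,0,0]],
    [[-0.001,-0.008,0],[0,0,0]],
    [[-0.001,-0.008,0],[0,0,0]],
    [[-0.001,-0.008,0],[0,0,0]],
    [[-0.001,-0.006,0],[0,0,0]],
    [[-0.0005,-0.004,0],[0,0,0]],
    [[-0.0005,-0.003,0],[0,0,0]]
  ]
}}

```text
t: 11.48
ee_pos: [0.5704, -0.0882, 0.0057]
ee_rot: [-0.463, 0.535, -0.534, 0.463]
wrist_force: [0.4, 0.7, 1.1]
width: 0.0002
```

```bash
python3 - <<'E'
from h import *
s=ctrl.sense(); print(s["ee_pos"],s["wrist_force"])
a=viewer.snapshot("scene")[:,:,::-1]
cv2.imwrite("pics/s8.png",cv2.resize(a[195:255,325:425],None,fx=8,fy=8,interpolation=cv2.INTER_CUBIC))
E
```

```text
[ 0.57041329 -0.088156    0.00571116] [0.40316761 0.73161274 1.13989553]
```

View pics/s8.png

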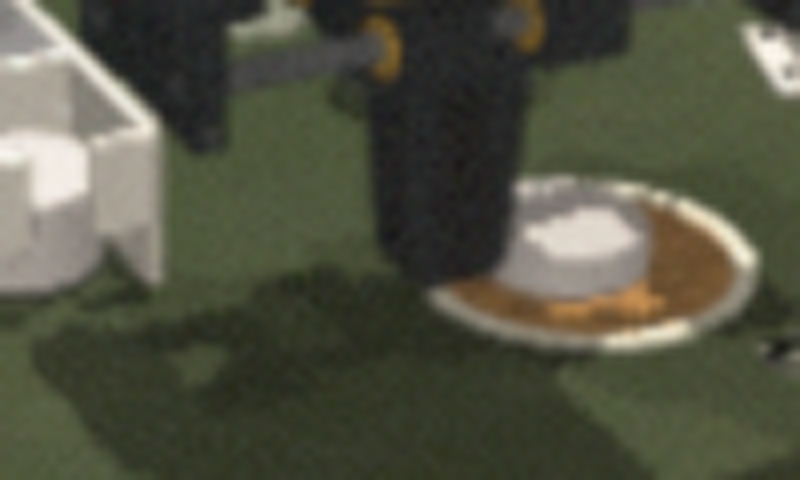

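```bash
python3 - <<'E'
from h import *
s=lambda u,v,z:px2w("scene",325+(u+.5)/8-.5,195+(v+.5)/8-.5,z)
m=s(588,263,0)
e=ctrl.sense();M=R.from_quat(e["ee_rot"]).as_matrix()
for uv in ((565,225),(573,222)):
  c=s(*uv,.013);print(c,m,np.hypot(*(m-c)[:2]),M.T@(m-c))
E
```

```text
[ 0.56058194 -0.11937858  0.013     ] [ 0.55994605 -0.1271565   0.        ] 0.0078038677964815005 [0.00778551 0.01300201 0.00048386]
[ 0.56077375 -0.12213584  0.013     ] [ 0.55994605 -0.1271565   0.        ] 0.0050884306474040224 [ 0.00508401  0.01300134 -0.00010023]
```

The cap is about 5–8 mm short of the mat's centre and already within tolerance. I'll nudge it 5 mm, back off and lift clear.

{"method": "send_rows", "body": {
  "plan": [
    [[-0.0005,-0.003,0],[0,0,0]],
    [[0,-0.002,0],[0,0,0]],
    [[0,0,0],[0,0,0]],
    [[0.001,0.006,0],[0,0,0]],
    [[0.003,0.02,0],[0,0,0]],
    [[0,0,0.03],[0,0,0]],
    [[0,0,0.05],[0,0,0]],
    [[0,0,0.05],[0,0,0]],
    [[0,0,0.05],[0,0,0]],
    [[0,0,0],[0,0,0]]
  ]
}}

```text
t: 12.78
ee_pos: [0.5769, -0.0651, 0.1899]
ee_rot: [0.461, -0.532, 0.536, -0.466]
wrist_force: [0.5, 0.4, -0.7]
width: 0.0002
```

```bash
python3 - <<'E'
from h import *
s=ctrl.sense(); print(s["ee_pos"],s["wrist_force"])
a=viewer.snapshot("scene")[:,:,::-1]
cv2.imwrite("pics/s9.png",cv2.resize(a[110:270,215:455],None,fx=3.3,fy=3.3,interpolation=cv2.INTER_CUBIC))
s=ctrl.sense();cv2.imwrite("pics/w9.png",viewer.snapshot("wrist")[:,:,::-1])
E
```

```text
[ 0.57694437 -0.06511377  0.18989142] [ 0.45243324  0.38835279 -0.74858604]
```

View pics/s9.png

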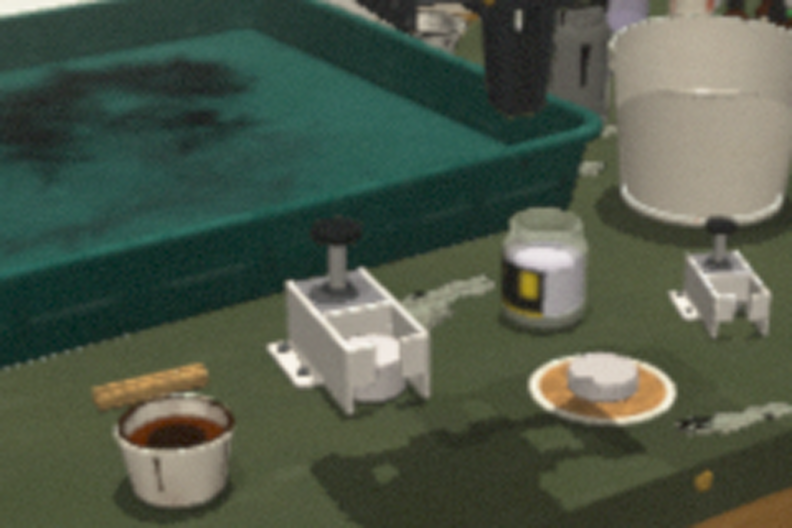

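View pics/w9.png

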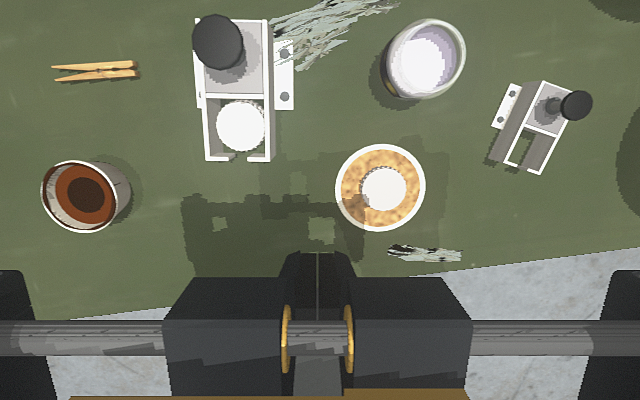

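```bash
python3 - <<'E'
from h import *
s=ctrl.sense()
c=wray(s,384,189,.013);m=wray(s,380.5,188,0);k=wray(s,240.5,126,.026)
print(c,m,np.hypot(*(c-m)[:2]),"stack",k, "rim front corners",wray(s,206,160,.044),wray(s,271,160,.044),np.abs(s["joint_vel"]).max())
order.close_job()
E
```

```text
[ 0.56416862 -0.12812485  0.013     ] [ 0.56219352 -0.12690313  0.        ] 0.0023224179076825517 stack [ 0.6415818  -0.00705684  0.026     ] rim front corners [0.6187882  0.02346156 0.044     ] [ 0.61103496 -0.03081732  0.044     ] 0.03258444983470536
the job is handed in; nothing more can be done
```

I pressed the larger feeder's plunger once, all the way down, and let it spring back, so one cap came out. With the back of the shut fingers I then pushed that cap flat across the bench onto the mat. I backed off, lifted clear and handed the job in at about 13 s of the 56 s allowed.

**Cap on the mat:** in the last wrist picture the cap lies flat, about 2 mm from the mat's centre (limit 25 mm).

**Feeder:** the plunger is up. The other two caps are stacked in the hopper, at about (0.642, -0.007) against my estimate of (0.641, -0.006) for the hopper's centre.

**Forces:** the wrist read about 28 N with the plunger held at the bottom. At the readings taken between pushes it never rose above about 1.5 N.

**Bowl, peg and jar:** they look unmoved in the pictures, but I did not measure their final positions.

**Disagreements:** partway through the push, the scene camera put the cap about 3 mm off where the arm's position predicted. Before the last nudge it put the cap 5–8 mm short of centre. Both are well within the limit. The hand-in reported no verdict.

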